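# Unlock and open the spare-parts case

### The job

Open the grey spare-parts case on the bench: slide the safety tab fully back so that its bolt clears the latch lever, lift the latch lever all the way up, then raise the lid until it stands steeply open (at least 60 degrees) by itself. Leave the tab back and the lever up, let go of everything, and do not disturb the parts lying around the case.

Things in the scene. Friction and masses are not known exactly. Their poses are not given: they have to be found in the camera images.
- case: Fixed grey steel case, 250 (x) by 280 (y) by 85 high; origin at the centre of its underside on the bench, z up. Its own -x side is the front (roughly towards the robot), +y its left seen from the robot. The front 93 of its flat top is a fixed deck that carries the catch; behind it lies the lid, level with the deck. It cannot be moved.
- tab_fin (a point): Upright steel fin of the safety tab on the deck, left (case +y) of the lever: 10 thick along case x, 26 long along case y, 41 tall, underside 12 above the deck; this point is on its centre line, 14 below its top. Both sides across case x are free. A bolt 10 wide and 6 thick (its top 13 below the fin's) runs from it to case -y through a fixed bracket and over the lever. A rail 8 high lies below the fin.
- tab (a joint): Travel of the safety tab in m: 0 locked (bolt over the lever's arm), grows as the fin slides along case +y (away from the lever) up to 0.026, its stop. The lever is free from about 0.018. Stiff slide, about 2 N, stays where it is left.
- latch_grip (a point): Centre of the black grip block at the free end of the latch lever, 70 from the lever's pivot: 26 long (along the lever), 16 wide along case y, 18 thick. With the lever down it points to case -x (the front), level, 27 above the deck. The point turns with the lever.
- latch_pivot (a point): Fixed pivot of the latch lever, axis along case y, 27 above the deck; the centre of the lever's width.
- latch (a joint): Angle of the latch lever in rad: 0 down and level (its nose is over the lid's front edge and holds the lid shut), grows as the grip end swings up and back towards the lid, to its stop at 1.35. With the tab locked it lifts only about 0.1. Light friction hinge (1 to 2 N at the grip): it stays where it is left; when up, its end is about 105 above the deck and is easily knocked down again.
- lid_handle (a point): Centre of the lid's black strap handle, right (case -y) of the latch: a bar 70 long along case x, 12 wide along case y, 10 thick, on a post 8 long at each end, its centre 30 above the lid with 25 free below it. The lid must be lifted by about 5 to 8 N here. The point turns with the lid.
- lid_hinge (a point): Centre of the lid's hinge line at the back (case +x) of the case, axis along case y, level with the top of the case (85 above the bench). With the lid shut the handle is 112 in front of it (case -x), 75 to case -y and 30 above it.
- lid (a joint): Angle of the lid in rad: 0 shut, grows as its front edge swings up and back, to a stop at 1.5. The lid is a flat steel sheet, 152 from the hinge to its front edge, 276 wide. It stays at any angle where it is left (stiff hinge). While the latch is down it lifts only about 0.02.
- sprocket: Loose red chain sprocket, 100 across, 28 high at its hub, lying flat on the bench left of the case; origin under its centre. Leave alone.
- bin: Loose orange open parts bin, 150 by 100 by 70 high, right of the case; origin under its centre. Leave alone.
- link: Loose red link bar, 35 by 200 by 12 with a round boss at each end (22 high), behind the case; origin under its centre. Leave alone.

How it is judged (in metres and radians):
On the way, in this order (a step that is already met when the one before it is completed fails the run):
1. the safety tab is slid back (at least 19 mm) while the lever is still down (value of joint tab above 0.019 m and value of joint latch below 0.2 rad and value of joint lid below 0.05 rad), for 0.2 s.
2. the latch lever is lifted (at least 0.9 rad) while the lid is still shut (value of joint latch above 0.9 rad and value of joint lid below 0.1 rad), for 0.2 s.
At the end, for the whole second after the job is handed in: The safety tab is back (at least 18 mm), the latch lever is up (at least 0.75 rad), the lid stands open by at least 1.05 rad (60 degrees), and lid and lever are at rest (value of joint tab above 0.018 m and value of joint latch above 0.75 rad and value of joint lid above 1.05 rad and velocity of joint lid between -0.1 and 0.1 rad/s and velocity of joint latch between -0.1 and 0.1 rad/s); the robot touches nothing.
It fails at once if the sprocket beside the case is moved by more than 30 mm (distance of sprocket from where it was at the start of the episode above 0.03 m).
It fails at once if the bin beside the case is moved by more than 30 mm (distance of bin from where it was at the start of the episode above 0.03 m).
It fails at once if the link bar beside the case is moved by more than 30 mm (distance of link from where it was at the start of the episode above 0.03 m).
It also fails if it takes over 61 s, if anything falls off the work surface, if the arm or the gripper's body presses on something with over 40 N, if the wrist force passes 120 N, or if a joint passes its speed limit or range.

### The arm

A 6-joint arm with a two-finger parallel gripper is mounted at the origin on the work surface. World frame = base frame: x ahead of the robot, y to its left, z up, the work surface at z = 0. Lengths are in m, angles in degrees, forces in N, time in s.
With the tool pointing down it reaches from about 0.35 to 0.725 m from the base axis. Payload 6 kg.
Tool frame: the origin (TCP) lies on the mounting face of the last link; the fingertips stand r.finger_overhang ahead of it and the grasp point (between the pads) lies 155 mm ahead of it (r.finger_overhang is the distance from the TCP to the fingertips, in m); z points along the fingers, y is the line along which they close (so a half turn about z gives the same grasp; the last joint's range is limited). The gripper opens to 85 mm and grips with 20 to 120 N. Pads are 22 mm wide; open, the fingers measure 114 mm over their backs; the gripper's body (76 mm by 85 mm) begins 54 mm behind the grasp point. The pads swing forward as they close: fully open they stand 13 mm farther back than shut.
Start: joints at [-55.136, 2.303, 4.859, 0, -92.561, -19.12], TCP at [0.163, -0.577, 0.405] pointing down, gripper open.
Joint ranges: [-146.85, 146.85], [-73.84, 115.35], [-62.03, 85.46], [-188.31, 113.3], [-161.28, -10.13], [-171.36, 171.36]. Speed limits (degrees/s): [147.25, 147.25, 172.46, 180, 180, 180].

### API

Orientations are given as a 3x3 rotation matrix whose columns are the frame's x, y, z axes.
In Python, from cell import readout, optics, r, spotter gives the robot as it stands.
- The arm moves only by the tool jog_arm, never from a script. Its argument "steps" is one flat list of numbers, 7 for each row, row after row: the turn, a rotation vector about the tool's x, y, z in rad, then the shift along the tool's x, y, z in mm, then the opening in per cent of the stroke, from 0 (shut) to 100 (fully open). A call has exactly 10 rows; each row shifts and turns the commanded pose from where the row before left it, along the tool's axes as they then stand; what a row does not reach is not made up. A row lasts 1/10 s, in which the tool goes at most 50 mm and 8.59 degrees, less where a joint would pass 70% of its speed; a pose out of reach is approached as far as the arm can. A call with a gripper value outside its range is refused whole. The fingers move at their own pace and stop on an object; "squeeze" is the grip in N (left out, the last holds). Time passes only in rows, so rows that do not move let the fingers close, or fill a call up. It gives the time, the measured TCP pose, the force, the opening and the grip force at its end, in the units of the state.
- readout.read_state(): the state, without advancing time (a new reading comes with each control period).
- optics.grab_frame(name): name is "scene" or "top" or "wrist"; returns the picture (480x640x3 uint8, red, green, blue); there is no depth.
- optics.camera_params(name): a dict with "fovy" (degrees; the focal length in pixels is half the picture's height over the tangent of half this angle, whatever the lens; pixels are square), "cx", "cy" (the principal point, pixels), "origin" and "rotation" of the camera in the world. Camera axes: x right, y up, looking along -z (the intrinsics and any distortion apply to the point x, -y, -z); pixel columns grow to the right and rows downward; lengths in m; the calibration is good to about 2 mm. A picture is of the moment at which its call begins: read the wrist's pose just before it. camera_params takes no time and is no camera call; for the wrist camera it gives the pose at the moment of the call.
- r.finish_job(): hands the job in; it is judged then, once.
Trained networks look in the newest picture that a camera, given by its name, has taken for a name from the list of things; names that differ only in an ending like _2 or _b are one class to them, and where a whole thing is asked for, a point or a joint stands for the part that bears it (a point fixed in the world has none). Each returns a list of dicts, best first, with "score" (0 to 1); they miss things now and then, are a little off and sometimes report something else, mostly with a low value. They report only what shows in the picture. A call takes as long as a camera call.
- spotter.outline_of(label, camera): "region" (480x640 bool, what is visible of it) and "rect" ([centre column, centre row, width, height] in pixels, round what is visible of it).
- spotter.pinpoint(label, camera): "centre" ([column, row] in pixels: a listed point, or the origin of a listed thing).
The state is a dict: "time_s": time; "joints": joint angles; "dq": joint speeds; "joint_efforts": joint torques, N m; "ee_pos": TCP position; "eef_rot": TCP orientation; "force": force on the tool from outside, world axes, zero at the start; "moment": the same for the moment, N m; "finger_gap": opening from 0.0 (shut) to 1.0 (fully open); "grip_force": force on a finger pad.
Only numpy, scipy, OpenCV 4.12 (cv2) and the standard library are available. Lean on these libraries where they do the work, as an engineer would, in place of code of your own. Each camera call takes 0.05 s, during which the arm holds its last target. There are 200 camera calls.

## Working session

There is one attempt and no reset: what is moved stays moved. The work goes in short steps, Python scripts to look and compute and a tool call to move; the robot and the scene stay as the last step left them, time stands still between calls to the robot, and variables do not carry over. Pictures are saved under pics/ and viewed, at most 10 in all, crops included, and the job is handed in when it is done.

Besides the shell and the picture viewer there is one more tool, called after ">>>" by a JSON object that holds its "name" and its "arguments", one argument or row to a line. jog_arm: Moves the arm, as the interface text tells. Its arguments: {"type":"object","properties":{"steps":{"type":"array"},"squeeze":{"type":"number"}},"required":["steps"]}

```bash
ls; mkdir -p pics
cat > h.py <<'E'
import numpy as np, cv2
from cell import readout, optics, r, spotter
def ray(cam,px,P=None):
    P=P or optics.camera_params(cam); f=240/np.tan(np.radians(P['fovy'])/2)
    u,v=px
    d=np.array([(u-P['cx'])/f,-(v-P['cy'])/f,-1.])
    return np.array(P['origin']),np.array(P['rotation'])@d
def atz(cam,px,z):
    o,d=ray(cam,px); return o+d*(z-o[2])/d[2]
def tri(rays):
    A=np.zeros((3,3));b=np.zeros(3)
    for o,d in rays:
        d=d/np.linalg.norm(d);M=np.eye(3)-np.outer(d,d);A+=M;b+=M@o
    return np.linalg.solve(A,b)
E
python3 - <<'E'
from h import *
s=readout.read_state();print(s,r.finger_overhang)
ims=[]
for c in("scene","top"):
    im=optics.grab_frame(c);cv2.imwrite(f"pics/{c}0.png",im[:,:,::-1]);print(c,optics.camera_params(c))
    for n in("tab_fin","latch_grip","latch_pivot","lid_handle","lid_hinge","case"):
        p=spotter.pinpoint(n,c);print(n,[(np.round(q['centre'],1),round(q['score'],2)) for q in p[:2]])
        z={"tab_fin":.085+.039,"latch_grip":.112,"latch_pivot":.112,"lid_handle":.115,"lid_hinge":.085,"case":0}[n]
        if p: print('   ',atz(c,p[0]['centre'],z).round(4))
E
```

```text
pics
{'time_s': 0.0, 'joints': array([-5.51372679e+01,  2.33861984e+00,  4.80213281e+00, -2.91893778e-02,
       -9.25597976e+01, -1.91200384e+01]), 'dq': array([ 0.07884907,  0.09399362, -0.02650499,  0.03715686, -0.02832646,
        0.0398873 ]), 'joint_efforts': array([-2.46418840e-04, -3.68215692e+01,  3.47409689e+01,  6.93190366e+00,
       -5.32216407e-03, -4.55688019e-05]), 'ee_pos': array([ 0.1628987 , -0.57744383,  0.4036681 ]), 'eef_rot': array([[-9.62483766e-01, -2.71338728e-01, -5.42988919e-04],
       [-2.71339263e-01,  9.62482320e-01,  1.66979919e-03],
       [ 6.95360456e-05,  1.75448883e-03, -9.99998458e-01]]), 'force': array([0.04157592, 0.30910845, 0.23152628]), 'moment': array([ 0.00999497, -0.03355971,  0.01407204]), 'grip_force': 0.0, 'finger_gap': 0.9996960719536314} 0.1734
scene {'fovy': 46.126715736164954, 'cx': 318.04148537467347, 'cy': 246.53810530538095, 'origin': array([ 1.44144869, -0.28328031,  1.01409137]), 'rotation': array([[ 0.32223467, -0.68444135,  0.65399148],
       [ 0.94664431,  0.23692894, -0.2184702 ],
       [-0.00541947,  0.68949598,  0.724
[... 464 characters left out ...]
igin': array([ 0.58302696, -0.00635972,  1.0541001 ]), 'rotation': array([[ 0.0113923 ,  0.99957003, -0.02701814],
       [-0.99958122,  0.01066532, -0.02690035],
       [-0.02660063,  0.02731329,  0.99927293]])}
tab_fin [(array([306.6, 321.9]), 0.63), (array([344.9, 337.6]), 0.25)]
    [0.4632 0.0413 0.124 ]
latch_grip [(array([348.1, 335.2]), 0.61)]
    [ 0.4393 -0.0321  0.112 ]
latch_pivot [(array([339.9, 295.8]), 0.86)]
    [ 0.5088 -0.0168  0.112 ]
lid_handle [(array([392.1, 253.9]), 0.94)]
    [ 0.5844 -0.1084  0.115 ]
lid_hinge [(array([332.4, 206.4]), 0.74)]
    [ 0.6705 -0.0016  0.085 ]
case [(array([352.2, 269.6]), 0.63), (array([332.9, 207.6]), 0.49)]
    [ 0.5524 -0.042   0.    ]
```

View pics/top0.png

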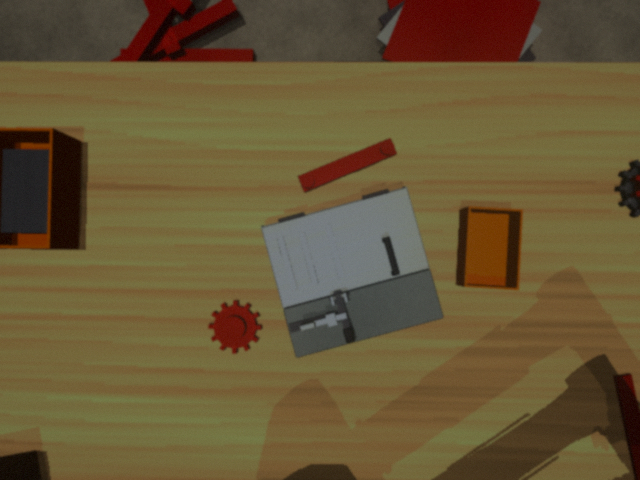

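View pics/scene0.png

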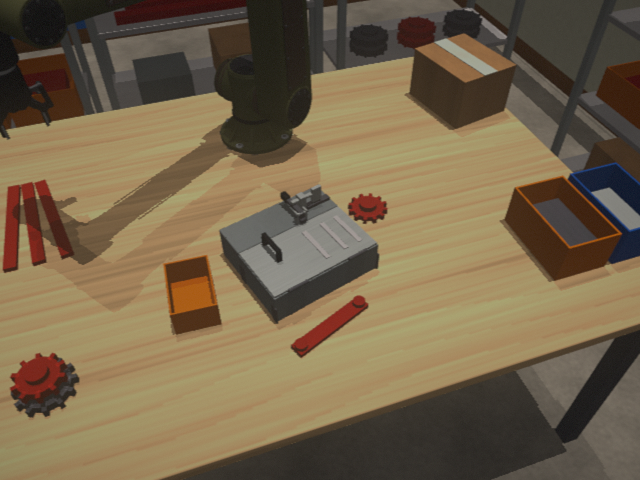

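Top view: case corners are about (262,226), (405,187), (443,318) and (297,356) px. The tab and lever sit near (325,320)/(348,330), and the handle near (391,255). The sprocket is left, the bin right and the link behind. The scene view agrees.

Run:
```python
from h import *
from scipy.optimize import least_squares
c=np.array([[262,226],[405,187],[443,318],[297,356]]);m=np.array([[.125,.14],[.125,-.14],[-.125,-.14],[-.125,.14]])
# handle and hinge in case: (.008,-.075),(.12,0)
w=np.array([atz("top",p,.085)[:2] for p in c]+[[.5844,-.1084],[.666,-.002]]);m=np.vstack([m,[.008,-.075],[.12,0]])
R=lambda a:np.array([[np.cos(a),-np.sin(a)],[np.sin(a),np.cos(a)]])
s=least_squares(lambda p:((m@R(p[2]).T+p[:2])-w).ravel(),[.55,-.04,.26],loss='soft_l1',f_scale=.004)
p=s.x;print(p[:2],np.degrees(p[2]),(((m@R(p[2]).T+p[:2])-w)*1000).round(1))
for n,x in dict(fin=[.464,.039],grip=[.444,-.032],pivot=[.51,-.0165],handle=[.5844,-.1084]).items():
    print(n,((np.array(x)-p[:2])@R(p[2])).round(4))
print(optics.camera_params("wrist"))
```

```text
[ 0.55184256 -0.0374342 ] 16.10303415305555 [[ 0.   4. ]
 [ 3.4 -2.9]
 [ 1.6 -1.8]
 [-2.9  2.3]
 [-4.1  1.1]
 [ 1.1 -2.2]]
fin [-0.0632  0.0978]
grip [-0.1021  0.0351]
pivot [-0.0344  0.0317]
handle [ 0.0116 -0.0772]
{'fovy': 60.29759465417894, 'cx': 319.5710010851406, 'cy': 241.9834120019121, 'origin': array([ 0.08580679, -0.59880923,  0.37268927]), 'rotation': array([[-2.71302060e-01, -9.14611757e-01, -2.99800810e-01],
       [ 9.62494132e-01, -2.57646989e-01, -8.49886799e-02],
       [ 4.88869891e-04, -3.11614124e-01,  9.50208608e-01]])}
```

>>> {"name": "jog_arm", "arguments": {
  "steps": [0, 0, 0, -22.8, 25.6, 0, 50, 0, 0, 0, -22.8, 25.6, 0, 50, 0, 0, 0, -22.8, 25.6, 0, 50, 0, 0, 0, -22.8, 25.6, 0, 50, 0, 0, 0, -22.8, 25.6, 0, 50, 0, 0, 0, -22.8, 25.6, 0, 50, 0, 0, 0, -22.8, 25.6, 0, 50, 0, 0, 0, -22.8, 25.6, 0, 50, 0, 0, 0, -22.8, 25.6, 0, 50, 0, 0, 0, -22.8, 25.6, 0, 50],
  "squeeze": 40
}}

```text
time_s: 1.7
ee_pos: [0.313, -0.2679, 0.405]
eef_rot: [[-0.963, -0.271, 0.001], [-0.271, 0.963, -0.0], [-0.001, -0.0, -1.0]]
force: [0.7, 0.7, 0.2]
finger_gap: 0.501
grip_force: 0.0
```

>>> {"name": "jog_arm", "arguments": {
  "steps": [0, 0, 0, -22.8, 25.6, 0, 50, 0, 0, 0, -22.8, 25.6, 0, 50, 0, 0, 0, -22.8, 25.6, 0, 50, 0, 0, 0, -22.8, 25.6, 0, 50, 0, 0, 0, -22.8, 25.6, 0, 50, 0, 0, 0, -22.8, 25.6, 0, 50, 0, 0, 0, -22.8, 25.6, 0, 50, 0, 0, 0, -22.8, 25.6, 0, 50, 0, 0, 0, -22.8, 25.6, 0, 50, 0, 0, 0, -22.8, 25.6, 0, 50]
}}

```text
time_s: 2.7
ee_pos: [0.4631, 0.0405, 0.405]
eef_rot: [[-0.962, -0.272, 0.001], [-0.272, 0.962, 0.0], [-0.001, 0.0, -1.0]]
force: [1.0, -0.4, 0.3]
finger_gap: 0.499
grip_force: 0.0
```

>>> {"name": "jog_arm", "arguments": {
  "steps": [0, 0, -0.15, 0, 0, 0, 50, 0, 0, -0.15, 0, 0, 0, 50, 0, 0, -0.15, 0, 0, 0, 50, 0, 0, -0.15, 0, 0, 0, 50, 0, 0, -0.15, 0, 0, 0, 50, 0, 0, -0.15, 0, 0, 0, 50, 0, 0, -0.15, 0, 0, 0, 50, 0, 0, -0.15, 0, 0, 0, 50, 0, 0, -0.15, 0, 0, 0, 50, 0, 0, -0.15, 0, 0, 0, 50]
}}

```text
time_s: 3.7
ee_pos: [0.4627, 0.039, 0.4048]
eef_rot: [[0.209, -0.978, 0.0], [-0.978, -0.209, 0.0], [-0.0, -0.0, -1.0]]
force: [-0.0, -0.1, -0.7]
finger_gap: 0.499
grip_force: 0.0
```

Run:
```python
from h import *
s=readout.read_state();print(s['ee_pos'],s['eef_rot'].round(3),s['joints'].round(1))
im=optics.grab_frame("wrist");cv2.imwrite("pics/w1.png",im[:,:,::-1])
for n,z in dict(tab_fin=.124,latch_grip=.112,latch_pivot=.112,lid_handle=.115).items():
    for q in spotter.pinpoint(n,"wrist")[:2]: print(n,np.round(q['centre'],1),round(q['score'],2),atz("wrist",q['centre'],z).round(4))
```

```text
[0.46272109 0.03900129 0.40483526] [[ 0.209 -0.978  0.   ]
 [-0.978 -0.209  0.   ]
 [-0.    -0.    -1.   ]] [ 29.8 -18.8 -14.   -0.  -94.7 -17.8]
tab_fin [321.9 241.1] 0.97 [0.4611 0.0403 0.124 ]
latch_grip [376.4 130.7] 0.8 [ 0.4419 -0.032   0.112 ]
latch_pivot [261.4 138.4] 0.83 [ 0.5099 -0.0135  0.112 ]
```

View pics/w1.png

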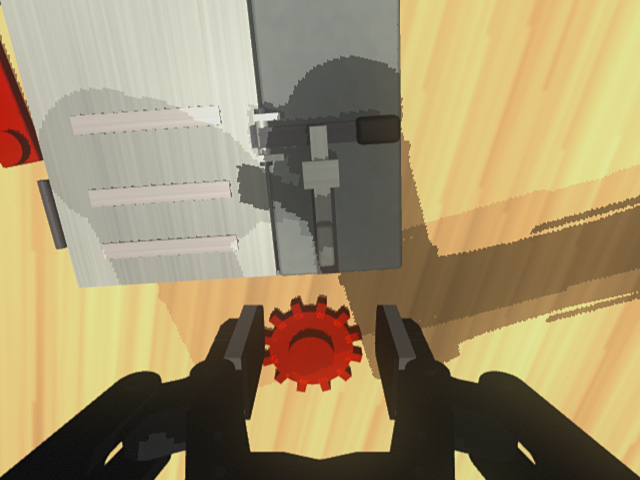

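The wrist view shows the tab fin near (322,235), the black grip at (377,130) and the pivot at (262,135). The sprocket is well clear between the fingers' shadows. The positions agree with the other cameras within about 3 mm.

>>> {"name": "jog_arm", "arguments": {
  "steps": [0, 0, -0.056, 0, 0, 10, 50, 0, 0, 0, 0, 0, 14, 50, 0, 0, 0, 0, 0, 14, 50, 0, 0, 0, 0, 0, 14, 50, 0, 0, 0, 0, 0, 14, 50, 0, 0, 0, 0, 0, 14, 50, 0, 0, 0, 0, 0, 14, 50, 0, 0, 0, 0, 0, 14, 50, 0, 0, 0, 0, 0, 10, 50, 0, 0, 0, 0, 0, 6, 50]
}}

```text
time_s: 4.95
ee_pos: [0.4627, 0.039, 0.2795]
eef_rot: [[0.257, -0.966, -0.001], [-0.966, -0.257, -0.0], [0.0, 0.001, -1.0]]
force: [-0.4, 0.3, 0.5]
finger_gap: 0.5
grip_force: 0.0
```

>>> {"name": "jog_arm", "arguments": {
  "steps": [0, 0, 0, 0, 0, 0, 0, 0, 0, 0, 0, 0, 0, 0, 0, 0, 0, 0, 0, 0, 0, 0, 0, 0, 0, 0, 0, 0, 0, 0, 0, 0, 0, 0, 0, 0, 0, 0, 0, 0, 0, 0, 0, 0, 0, 0, 0, 0, 0, 0, 0, 0, 0, 0, 0, 0, 0, 0, 0, 0, 0, 0, 0, 0, 0, 0, 0, 0, 0, 0],
  "squeeze": 30
}}

```text
time_s: 5.95
ee_pos: [0.4614, 0.0382, 0.281]
eef_rot: [[0.257, -0.966, -0.006], [-0.966, -0.257, -0.003], [0.001, 0.007, -1.0]]
force: [-15.0, -3.2, 5.7]
finger_gap: 0.11
grip_force: 33.2
```

>>> {"name": "jog_arm", "arguments": {
  "steps": [0, 0, 0, 0, 2, 0, 0, 0, 0, 0, -3, 0, 0, 0, 0, 0, 0, -4, 0, 0, 0, 0, 0, 0, -4, 0, 0, 0, 0, 0, 0, -4, 0, 0, 0, 0, 0, 0, -4, 0, 0, 0, 0, 0, 0, -4, 0, 0, 0, 0, 0, 0, -3, 0, 0, 0, 0, 0, 0, -1, 0, 0, 0, 0, 0, 0, 0, 0, 0, 0]
}}

```text
time_s: 6.95
ee_pos: [0.4541, 0.0608, 0.281]
eef_rot: [[0.255, -0.967, -0.001], [-0.967, -0.255, -0.012], [0.011, 0.004, -1.0]]
force: [6.4, -25.2, -4.5]
finger_gap: 0.111
grip_force: 34.2
```

>>> {"name": "jog_arm", "arguments": {
  "steps": [0, 0, 0, 0, 0, 0, 0, 0, 0, 0, 0, 0, 0, 50, 0, 0, 0, 0, 0, 0, 50, 0, 0, 0, 0, 0, 0, 50, 0, 0, 0, 0, 0, 0, 50, 0, 0, 0, 0, 0, 0, 50, 0, 0, 0, 0, 0, -15, 50, 0, 0, 0, 0, 0, -25, 50, 0, 0, 0, 0, 0, -25, 50, 0, 0, 0, 0, 0, -20, 50]
}}

```text
time_s: 7.95
ee_pos: [0.4539, 0.0646, 0.3687]
eef_rot: [[0.257, -0.966, 0.002], [-0.966, -0.257, 0.001], [-0.0, -0.002, -1.0]]
force: [0.4, 0.7, 0.5]
finger_gap: 0.504
grip_force: 0.0
```

Run:
```python
from h import *
s=readout.read_state();print(s['ee_pos'],s['force'])
im=optics.grab_frame("wrist");cv2.imwrite("pics/w2.png",im[:,:,::-1])
for n,z in dict(tab_fin=.124,latch_grip=.112,latch_pivot=.112).items():
    for q in spotter.pinpoint(n,"wrist")[:2]: print(n,np.round(q['centre'],1),round(q['score'],2),atz("wrist",q['centre'],z).round(4))
```

```text
[0.45391651 0.06458295 0.36867768] [0.44643228 0.70513683 0.47698914]
tab_fin [320.5 247. ] 0.84 [0.457  0.0589 0.124 ]
latch_grip [390.9  81.7] 0.91 [ 0.4437 -0.0325  0.112 ]
latch_grip [232.7  44.1] 0.33 [ 0.5245 -0.0289  0.112 ]
latch_pivot [252.2  81.9] 0.57 [ 0.5105 -0.0145  0.112 ]
```

View pics/w2.png

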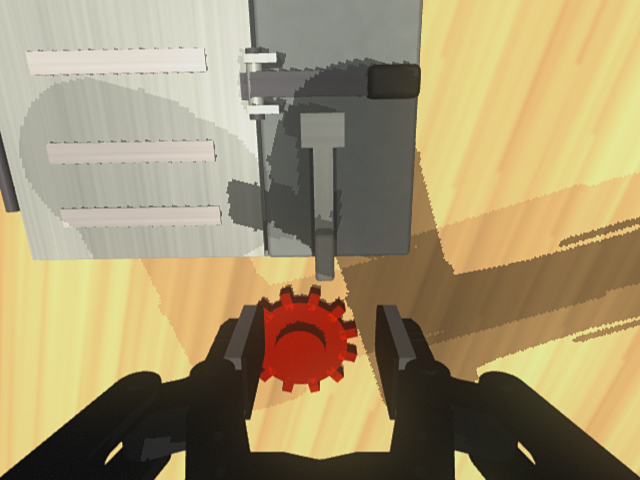

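Tab back: the bolt no longer reaches past its bracket (322,128), and the fin end is at (324,279) beyond the case edge. I'll check the travel by comparing fin-end pixels, and work out the grip move.

Run:
```python
from h import *
a=atz("wrist",(324,279),.138)
P=optics.camera_params("wrist");s=readout.read_state()
Rt=s['eef_rot'];Rc=Rt.T@P['rotation'];t=Rt.T@(P['origin']-s['ee_pos'])
R1=np.array([[.209,-.978,0],[-.978,-.209,0],[0,0,-1]]);Q=dict(P,rotation=R1@Rc,origin=np.array([.46272,.039,.40484])+R1@t)
for px in((329,271),(328,266)):
    o,d=ray("wrist",px,Q);b=o+d*(.138-o[2])/d[2]
    print(a,b,(a-b)[:2]@[-.264,.9645])
```

```text
[0.45073495 0.06934774 0.138     ] [0.45374791 0.05365507 0.138     ] 0.01593100167162365
[0.45073495 0.06934774 0.138     ] [0.45505379 0.05057382 0.138     ] 0.019247621778549495
```

>>> {"name": "jog_arm", "arguments": {
  "steps": [0, 0, 0, 5, 0, 10, 50, 0, 0, 0, 0, 0, 15, 50, 0, 0, 0, 0, 0, 15, 50, 0, 0, 0, 0, 0, 15, 50, 0, 0, 0, 0, 0, 15, 50, 0, 0, 0, 0, 0, 13, 50, 0, 0, 0, 0, 0, 5, 50, 0, 0, 0, 0, 0, 0, 0, 0, 0, 0, 0, 0, 0, 0, 0, 0, 0, 0, 0, 0, 0],
  "squeeze": 60
}}

```text
time_s: 9.15
ee_pos: [0.4545, 0.0594, 0.2784]
eef_rot: [[0.258, -0.966, -0.003], [-0.966, -0.258, -0.001], [0.001, 0.003, -1.0]]
force: [-8.2, -2.6, 2.0]
finger_gap: 0.109
grip_force: 59.9
```

>>> {"name": "jog_arm", "arguments": {
  "steps": [0, 0, 0, 0, 0, 0, 0, 0, 0, 0, 0, 0, 0, 0, 0, 0, 0, -2, 0, 0, 0, 0, 0, 0, -2, 0, 0, 0, 0, 0, 0, -2, 0, 0, 0, 0, 0, 0, -2, 0, 0, 0, 0, 0, 0, -2, 0, 0, 0, 0, 0, 0, 0, 0, 0, 0, 0, 0, 0, 0, 0, 0, 0, 0, 0, 0, 0, 0, 0, 0]
}}

```text
time_s: 10.15
ee_pos: [0.4534, 0.0632, 0.2783]
eef_rot: [[0.253, -0.967, -0.0], [-0.967, -0.253, -0.018], [0.017, 0.005, -1.0]]
force: [14.4, -41.5, -7.1]
finger_gap: 0.106
grip_force: 60.9
```

Run:
```python
from h import *
s=readout.read_state();print(s['ee_pos'],s['force'],s['eef_rot'][:,2], (s['ee_pos']+.155*s['eef_rot'][:,2]))
```

```text
[0.45337809 0.06315302 0.27825495] [ 14.40300171 -41.49254623  -7.0629192 ] [-6.71816149e-05 -1.79135561e-02 -9.99839537e-01] [0.45336767 0.06037642 0.12327982]
```

>>> {"name": "jog_arm", "arguments": {
  "steps": [0, 0, 0, 6, 0, 0, 0, 0, 0, 0, 0, 0, 0, 50, 0, 0, 0, 0, 0, 0, 50, 0, 0, 0, 0, 0, 0, 50, 0, 0, 0, 0, 0, 0, 50, 0, 0, 0, 0, 0, -10, 50, 0, 0, 0, 0, 0, -20, 50, 0, 0, 0, 0, 0, -25, 50, 0, 0, 0, 0, 0, -25, 50, 0, 0, 0, 0, 0, -20, 50],
  "squeeze": 30
}}

```text
time_s: 11.15
ee_pos: [0.4541, 0.0638, 0.3803]
eef_rot: [[0.257, -0.966, 0.002], [-0.966, -0.257, 0.001], [-0.0, -0.002, -1.0]]
force: [0.6, 0.1, -0.4]
finger_gap: 0.498
grip_force: 0.0
```

>>> {"name": "jog_arm", "arguments": {
  "steps": [0, 0, 0.15, 0, 0, 0, 50, 0, 0, 0.15, 0, 0, 0, 50, 0, 0, 0.15, 0, 0, 0, 50, 0, 0, 0.15, 0, 0, 0, 50, 0, 0, 0.15, 0, 0, 0, 50, 0, 0, 0.15, 0, 0, 0, 50, 0, 0, 0.15, 0, 0, 0, 50, 0, 0, 0.15, 0, 0, 0, 50, 0, 0, 0.15, 0, 0, 0, 50, 0, 0, 0.15, 0, 0, 0, 50]
}}

```text
time_s: 12.15
ee_pos: [0.4541, 0.0638, 0.3787]
eef_rot: [[-0.948, -0.319, 0.001], [-0.319, 0.948, 0.0], [-0.001, 0.0, -1.0]]
force: [-0.3, 0.4, 1.0]
finger_gap: 0.502
grip_force: 0.0
```

>>> {"name": "jog_arm", "arguments": {
  "steps": [0, 0, 0.058, 0, 0, 0, 45, 0, 0, 0, 7, -18, 0, 45, 0, 0, 0, 7, -18, 0, 45, 0, 0, 0, 7, -18, 0, 45, 0, 0, 0, 7, -18, 0, 45, 0, 0, 0, 8, -18, 0, 45, 0, 0, 0, 0, 0, 10, 45, 0, 0, 0, 0, 0, 15, 45, 0, 0, 0, 0, 0, 10, 45, 0, 0, 0, 0, 0, 0, 45]
}}

```text
time_s: 13.15
ee_pos: [0.4435, -0.0321, 0.3402]
eef_rot: [[-0.963, -0.27, -0.004], [-0.27, 0.963, -0.0], [0.004, 0.001, -1.0]]
force: [-0.1, 0.5, -0.5]
finger_gap: 0.451
grip_force: 0.0
```

Run:
```python
from h import *
s=readout.read_state();print(s['ee_pos'],s['eef_rot'].round(3))
im=optics.grab_frame("wrist");cv2.imwrite("pics/w3.png",im[:,:,::-1])
for n,z in dict(tab_fin=.124,latch_grip=.112,latch_pivot=.112,lid_handle=.115).items():
    for q in spotter.pinpoint(n,"wrist")[:2]:
        w=atz("wrist",q['centre'],z);print(n,np.round(q['centre'],1),round(q['score'],2),w.round(4),(s['eef_rot'].T@(w-s['ee_pos'])).round(4))
```

```text
[ 0.44345551 -0.03208231  0.34021101] [[-0.963 -0.27  -0.004]
 [-0.27   0.963 -0.   ]
 [ 0.004  0.001 -1.   ]]
tab_fin [480.5 342.3] 0.69 [0.4555 0.0576 0.124 ] [-0.0366  0.083   0.2161]
latch_grip [318.  271.6] 0.58 [ 0.4455 -0.0323  0.112 ] [-0.0028 -0.0009  0.2282]
latch_pivot [315.1 379.4] 0.69 [ 0.5099 -0.0161  0.112 ] [-0.0692 -0.0027  0.2279]
lid_handle [130.6 450.5] 0.59 [ 0.5862 -0.1097  0.115 ] [-0.1173 -0.1135  0.2247]
```

View pics/w3.png

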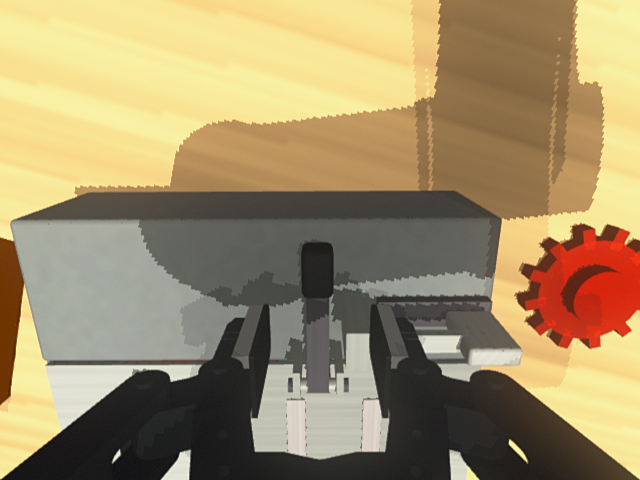

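The wrist view shows the grip block (318,270) centred between the fingers and the lever running to the pivot (315,380). The bolt is fully clear right of the bracket. Descend and grip.

>>> {"name": "jog_arm", "arguments": {
  "steps": [0, 0, 0, 0, 0, 10, 45, 0, 0, 0, 0, 0, 15, 45, 0, 0, 0, 0, 0, 15, 45, 0, 0, 0, 0, 0, 13, 45, 0, 0, 0, 0, 0, 10, 45, 0, 0, 0, 0, 0, 5, 45, 0, 0, 0, 0, 0, 0, 0, 0, 0, 0, 0, 0, 0, 0, 0, 0, 0, 0, 0, 0, 0, 0, 0, 0, 0, 0, 0, 0],
  "squeeze": 30
}}

```text
time_s: 14.4
ee_pos: [0.4438, -0.0329, 0.2751]
eef_rot: [[-0.963, -0.269, 0.0], [-0.269, 0.963, -0.0], [-0.0, -0.0, -1.0]]
force: [-0.4, -2.6, 0.6]
finger_gap: 0.175
grip_force: 33.2
```

>>> {"name": "jog_arm", "arguments": {
  "steps": [0, 0, 0, 0, 0, 0, 0, 0, 0, 0, 0, 0, 0, 0, 0, 0, 0, 0, 0, 0, 0, 0, 0, 0, 0, 0, 0, 0, 0, 0, 0, 0, 0, 0, 0, 0, 0, 0, 0, 0, 0, 0, 0, 0, 0, 0, 0, 0, 0, 0, 0, 0, 0, 0, 0, 0, 0, 0, 0, 0, 0, 0, 0, 0, 0, 0, 0, 0, 0, 0]
}}

```text
time_s: 15.4
ee_pos: [0.4438, -0.0328, 0.2749]
eef_rot: [[-0.963, -0.269, 0.0], [-0.269, 0.963, -0.0], [-0.0, -0.0, -1.0]]
force: [0.2, -5.7, 1.1]
finger_gap: 0.173
grip_force: 33.5
```

>>> {"name": "jog_arm", "arguments": {
  "steps": [0, 0, 0, -0.8, 0, -4.5, 0, 0, 0, 0, -0.8, 0, -4.5, 0, 0, 0, 0, -1.4, 0, -4.3, 0, 0, 0, 0, -1.4, 0, -4.3, 0, 0, 0, 0, -1.9, 0, -4, 0, 0, 0, 0, -1.9, 0, -4, 0, 0, 0, 0, -2.5, 0, -3.8, 0, 0, 0, 0, -2.5, 0, -3.8, 0, 0, 0, 0, -2.9, 0, -3.4, 0, 0, 0, 0, -2.9, 0, -3.4, 0]
}}

```text
time_s: 16.4
ee_pos: [0.4612, -0.028, 0.3129]
eef_rot: [[-0.963, -0.269, -0.006], [-0.269, 0.963, -0.002], [0.007, 0.0, -1.0]]
force: [-3.8, -6.7, -2.5]
finger_gap: 0.179
grip_force: 29.3
```

Forces are low, so I'll continue the arc.

>>> {"name": "jog_arm", "arguments": {
  "steps": [0, 0, 0, -3.3, 0, -3, 0, 0, 0, 0, -3.3, 0, -3, 0, 0, 0, 0, -3.7, 0, -2.6, 0, 0, 0, 0, -3.7, 0, -2.6, 0, 0, 0, 0, -4, 0, -2.1, 0, 0, 0, 0, -4, 0, -2.1, 0, 0, 0, 0, -4.2, 0, -1.5, 0, 0, 0, 0, -4.2, 0, -1.5, 0, 0, 0, 0, -4.4, 0, -1, 0, 0, 0, 0, -4.4, 0, -1, 0]
}}

```text
time_s: 17.4
ee_pos: [0.4993, -0.0172, 0.3347]
eef_rot: [[-0.963, -0.269, -0.003], [-0.269, 0.963, -0.001], [0.003, 0.0, -1.0]]
force: [-3.8, -4.5, 0.9]
finger_gap: 0.176
grip_force: 29.1
```

Run:
```python
from h import *
s=readout.read_state();print(s['ee_pos'],s['force'])
im=optics.grab_frame("scene");cv2.imwrite("pics/s2.png",cv2.resize(im[120:300,200:440,::-1],None,fx=3,fy=3,interpolation=cv2.INTER_CUBIC))
for q in spotter.pinpoint("latch_grip","scene"):print(q)
```

```text
[ 0.49934175 -0.01723523  0.33474561] [-3.77389481 -4.47429694  0.93940433]
{'centre': [294.0, 187.8], 'score': 0.43}
```

View pics/s2.png

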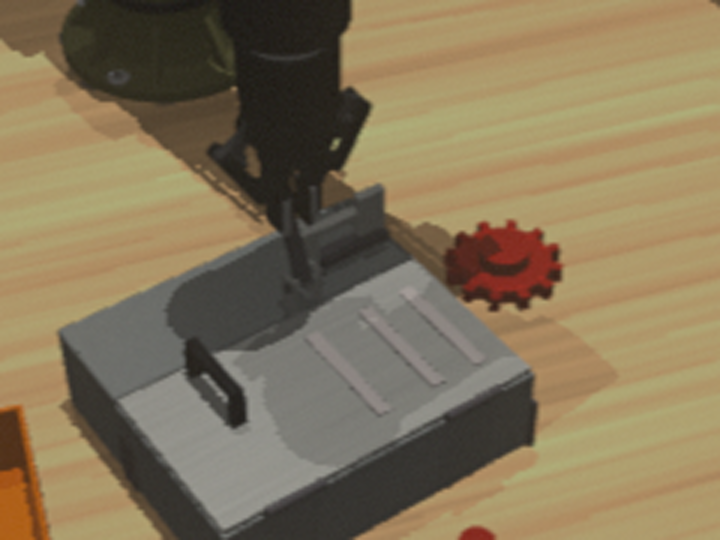

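The lever stands up between the fingers (crop about (305,260)), and the fin is back. The handle is at (215,380) in the crop. Release straight up and move over the handle.

>>> {"name": "jog_arm", "arguments": {
  "steps": [0, 0, 0, 0, 0, 0, 0, 0, 0, 0, 0, 0, 0, 45, 0, 0, 0, 0, 0, 0, 45, 0, 0, 0, 0, 0, 0, 45, 0, 0, 0, 0, 0, 0, 45, 0, 0, 0, 0, 0, -10, 45, 0, 0, 0, 0, 0, -15, 45, 0, 0, 0, 0, 0, -15, 45, 0, 0, 0, 0, 0, -15, 45, 0, 0, 0, 0, 0, -10, 45]
}}

```text
time_s: 18.5
ee_pos: [0.4999, -0.0171, 0.4026]
eef_rot: [[-0.963, -0.269, 0.002], [-0.269, 0.963, 0.001], [-0.002, -0.0, -1.0]]
force: [0.7, 0.2, -0.0]
finger_gap: 0.45
grip_force: 0.0
```

>>> {"name": "jog_arm", "arguments": {
  "steps": [0, 0, 0, 0, -12, -5, 45, 0, 0, 0, 0, -22, 0, 45, 0, 0, 0, 0, -22, 0, 45, 0, 0, 0, -5, -22, 0, 45, 0, 0, 0, -13, -22, 0, 45, 0, 0, 0, -20, -12, 0, 45, 0, 0, 0, -20, 0, 0, 45, 0, 0, 0, 0, 0, 0, 45, 0, 0, 0, 0, 0, 0, 45, 0, 0, 0, 0, 0, 0, 45]
}}

```text
time_s: 19.5
ee_pos: [0.5855, -0.1096, 0.4052]
eef_rot: [[-0.963, -0.269, -0.0], [-0.269, 0.963, -0.0], [0.0, 0.0, -1.0]]
force: [-0.3, 0.1, 1.0]
finger_gap: 0.451
grip_force: 0.0
```

Run:
```python
from h import *
s=readout.read_state();print(s['ee_pos'],s['eef_rot'].round(3))
im=optics.grab_frame("wrist");cv2.imwrite("pics/w4.png",im[:,:,::-1])
for n,z in dict(lid_handle=.115,tab_fin=.124).items():
    for q in spotter.pinpoint(n,"wrist")[:2]:
        w=atz("wrist",q['centre'],z);print(n,np.round(q['centre'],1),round(q['score'],2),w.round(4),(s['eef_rot'].T@(w-s['ee_pos'])).round(4))
```

```text
[ 0.5854783  -0.10959929  0.40520873] [[-0.963 -0.269 -0.   ]
 [-0.269  0.963 -0.   ]
 [ 0.     0.    -1.   ]]
lid_handle [322.6 230.7] 0.75 [ 0.5821 -0.1078  0.115 ] [0.0027 0.0026 0.2902]
tab_fin [346.3 374.4] 0.36 [ 0.6776 -0.0634  0.124 ] [-0.1012  0.0197  0.2812]
```

View pics/w4.png

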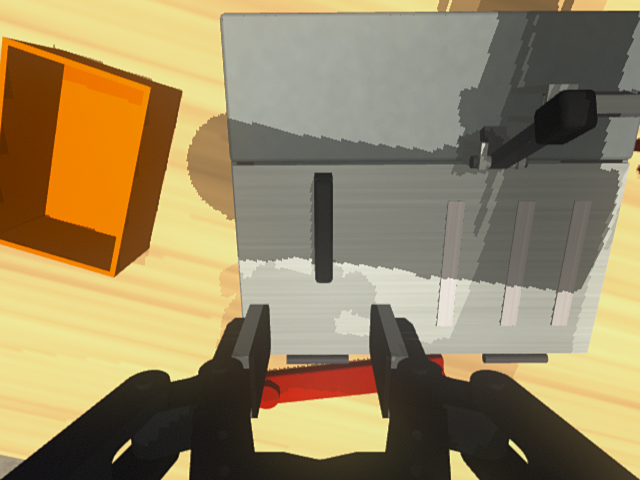

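The lever is up (grip at (567,117)). The handle is centred at (323,228), within 3 mm of the tool axis. Descend and grip.

>>> {"name": "jog_arm", "arguments": {
  "steps": [0, 0, 0, 2, 2, 12, 45, 0, 0, 0, 0, 0, 16, 45, 0, 0, 0, 0, 0, 16, 45, 0, 0, 0, 0, 0, 16, 45, 0, 0, 0, 0, 0, 16, 45, 0, 0, 0, 0, 0, 16, 45, 0, 0, 0, 0, 0, 16, 45, 0, 0, 0, 0, 0, 12, 45, 0, 0, 0, 0, 0, 8, 45, 0, 0, 0, 0, 0, 5, 45]
}}

```text
time_s: 20.65
ee_pos: [0.5833, -0.1079, 0.2713]
eef_rot: [[-0.963, -0.269, -0.001], [-0.269, 0.963, -0.0], [0.001, 0.0, -1.0]]
force: [-0.2, -0.3, -0.1]
finger_gap: 0.451
grip_force: 0.0
```

>>> {"name": "jog_arm", "arguments": {
  "steps": [0, 0, 0, 0, 0, 0, 0, 0, 0, 0, 0, 0, 0, 0, 0, 0, 0, 0, 0, 0, 0, 0, 0, 0, 0, 0, 0, 0, 0, 0, 0, 0, 0, 0, 0, 0, 0, 0, 0, 0, 0, 0, 0, 0, 0, 0, 0, 0, 0, 0, 0, 0, 0, 0, 0, 0, 0, 0, 0, 0, 0, 0, 0, 0, 0, 0, 0, 0, 0, 0],
  "squeeze": 50
}}

```text
time_s: 21.65
ee_pos: [0.5835, -0.1077, 0.2727]
eef_rot: [[-0.963, -0.27, 0.001], [-0.27, 0.963, 0.0], [-0.001, -0.0, -1.0]]
force: [-2.9, 2.7, 6.4]
finger_gap: 0.125
grip_force: 50.2
```

>>> {"name": "jog_arm", "arguments": {
  "steps": [0, 0, 0, -2.3, 0, -6.6, 0, 0, 0, 0, -2.3, 0, -6.6, 0, 0, 0, 0, -3.1, 0, -6.3, 0, 0, 0, 0, -3.1, 0, -6.2, 0, 0, 0, 0, -3.8, 0, -5.9, 0, 0, 0, 0, -3.9, 0, -5.8, 0, 0, 0, 0, -4.4, 0, -5.4, 0, 0, 0, 0, -4.5, 0, -5.3, 0, 0, 0, 0, -5.1, 0, -4.8, 0, 0, 0, 0, -5.1, 0, -4.7, 0]
}}

```text
time_s: 22.65
ee_pos: [0.6199, -0.0974, 0.3297]
eef_rot: [[-0.963, -0.27, -0.001], [-0.27, 0.963, 0.001], [0.001, 0.001, -1.0]]
force: [-2.5, 0.7, -12.7]
finger_gap: 0.126
grip_force: 48.7
```

>>> {"name": "jog_arm", "arguments": {
  "steps": [0, 0, 0, -5.6, 0, -4.2, 0, 0, 0, 0, -5.7, 0, -4.1, 0, 0, 0, 0, -6.1, 0, -3.5, 0, 0, 0, 0, -6.1, 0, -3.4, 0, 0, 0, 0, -6.4, 0, -2.7, 0, 0, 0, 0, -6.5, 0, -2.6, 0, 0, 0, 0, -6.7, 0, -1.9, 0, 0, 0, 0, -6.7, 0, -1.9, 0, 0, 0, 0, -6.9, 0, -1.1, 0, 0, 0, 0, -6.9, 0, -1, 0]
}}

```text
time_s: 23.65
ee_pos: [0.6808, -0.0801, 0.3567]
eef_rot: [[-0.963, -0.27, -0.002], [-0.27, 0.963, 0.0], [0.002, 0.001, -1.0]]
force: [-9.1, 3.3, -8.0]
finger_gap: 0.123
grip_force: 48.6
```

>>> {"name": "jog_arm", "arguments": {
  "steps": [0, 0, 0, -5, 0, 0, 0, 0, 0, 0, -4, 0, 0, 0, 0, 0, 0, 0, 0, 0, 0, 0, 0, 0, 0, 0, 0, 0, 0, 0, 0, 0, 0, 0, 0, 0, 0, 0, 0, 0, 0, 0, 0, 0, 0, 0, 0, 0, 0, 0, 0, 0, 0, 0, 0, 0, 0, 0, 0, 0, 0, 0, 0, 0, 0, 0, 0, 0, 0, 0]
}}

```text
time_s: 24.65
ee_pos: [0.6897, -0.0775, 0.3574]
eef_rot: [[-0.963, -0.27, 0.001], [-0.27, 0.963, 0.001], [-0.001, 0.0, -1.0]]
force: [-5.6, 3.8, -7.4]
finger_gap: 0.121
grip_force: 48.5
```

Run:
```python
from h import *
s=readout.read_state();print(s['ee_pos'],s['force'])
im=optics.grab_frame("scene");cv2.imwrite("pics/s3.png",cv2.resize(im[100:340,160:480,::-1],None,fx=2.4,fy=2.4,interpolation=cv2.INTER_CUBIC))
```

```text
[ 0.68971094 -0.07748592  0.35740318] [-5.55384438  3.76432013 -7.41111303]
```

View pics/s3.png

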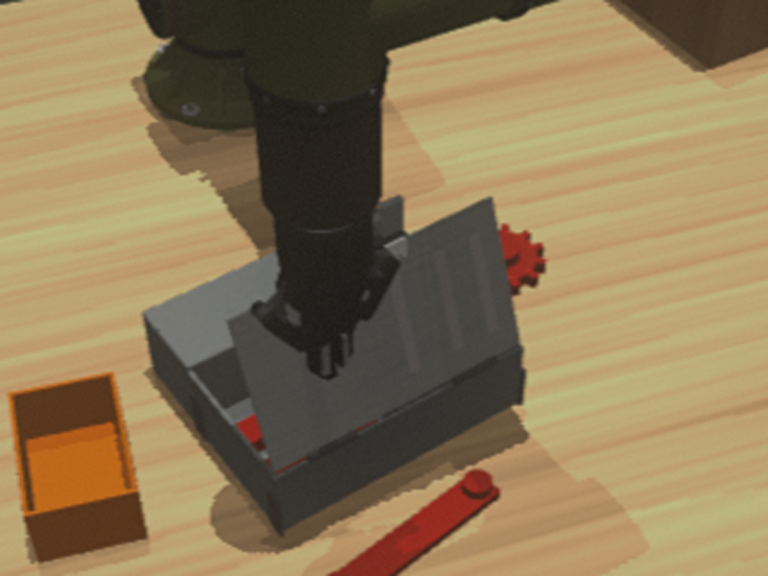

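The lid stands steeply open, held at the handle ((325,365) in the crop). Bin, link and sprocket are undisturbed. Release and withdraw upward.

>>> {"name": "jog_arm", "arguments": {
  "steps": [0, 0, 0, 0, 0, 0, 0, 0, 0, 0, 0, 0, 0, 40, 0, 0, 0, 0, 0, 0, 40, 0, 0, 0, 0, 0, 0, 40, 0, 0, 0, 0, 0, 0, 40, 0, 0, 0, 0, 0, -5, 40, 0, 0, 0, 0, 0, -10, 40, 0, 0, 0, 0, 0, -15, 40, 0, 0, 0, 0, 0, -15, 40, 0, 0, 0, 0, 0, -15, 40]
}}

```text
time_s: 25.7
ee_pos: [0.6894, -0.0783, 0.4185]
eef_rot: [[-0.963, -0.269, 0.002], [-0.269, 0.963, -0.0], [-0.002, -0.001, -1.0]]
force: [0.6, -0.7, 0.4]
finger_gap: 0.395
grip_force: 0.0
```

>>> {"name": "jog_arm", "arguments": {
  "steps": [0, 0, 0, 0, 0, -15, 40, 0, 0, 0, 0, 0, -15, 40, 0, 0, 0, 0, 0, -15, 40, 0, 0, 0, 0, 0, -10, 40, 0, 0, 0, 0, 0, -5, 40, 0, 0, 0, 0, 0, 0, 40, 0, 0, 0, 0, 0, 0, 40, 0, 0, 0, 0, 0, 0, 40, 0, 0, 0, 0, 0, 0, 40, 0, 0, 0, 0, 0, 0, 40]
}}

```text
time_s: 26.7
ee_pos: [0.6895, -0.0782, 0.4757]
eef_rot: [[-0.963, -0.269, -0.001], [-0.269, 0.963, 0.0], [0.001, 0.0, -1.0]]
force: [0.1, -0.4, -0.1]
finger_gap: 0.405
grip_force: 0.0
```

Run:
```python
from h import *
a=optics.grab_frame("scene")[100:340,160:480,::-1];b=optics.grab_frame("top")[120:400,180:540,::-1]
cv2.imwrite("pics/s4.png",np.hstack([cv2.resize(a,(400,300)),cv2.resize(b,(386,300))]))
```

```text
(no output)
```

View pics/s4.png

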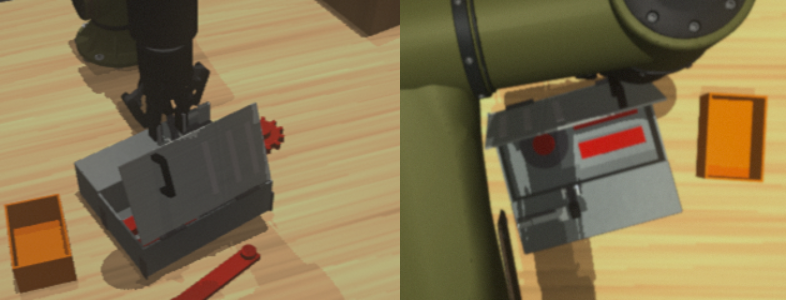

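The lid stands open by itself, the lever is upright (right half, (575,200)), the tab is back and the gripper is clear above the lid. Handing in.

```bash
python3 -c "
from h import *
print(r.finish_job())"
```

```text
the job is handed in; nothing more can be done
None
```

The case is open and the job is handed in: the tab is back at its stop, the lever is up and the lid stands at about 70° by itself. The gripper is clear, the parts around the case look undisturbed, and `finish_job` returned no verdict, so the judged result is unknown.

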